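# Purge the welding torch's gas line

## Robot

A 7-joint arm with a two-finger parallel gripper is mounted at the origin on the work surface. World frame = base frame: x ahead of the robot, y to its left, z up, the work surface at z = 0. Lengths are in mm, angles in rad, forces in N, time in s.
With the tool pointing down it reaches from about 400 to 875 mm from the base axis. Payload 4.4 kg.
Tool frame: the origin (TCP) lies midway between the tips of the shut fingers; the grasp point (between the pads) lies 19 mm behind it (ctrl.pinch_z is the distance from the TCP to the grasp point, in mm); z points along the fingers, y is the line along which they close (so a half turn about z gives the same grasp; the last joint's range is limited). The gripper opens to 85 mm and grips with 20 to 120 N. Pads are 22 mm wide; open, the fingers measure 114 mm over their backs; the gripper's body (76 mm by 85 mm) begins 54 mm behind the grasp point. The pads swing forward as they close: fully open they stand 13 mm farther back than shut.
Start: joints at [-1.33, 0.628, 0.038, 1.517, -0.027, 0.996, -0.02], TCP at [196.282, 619.67, 231.313] pointing down, gripper open.
Joint ranges: [-3.06, 3.06], [-0.37, 2.12], [-1.25, 1.32], [0.18, 2.47], [-1.1, 4.24], [0.23, 1.98], [-2.94, 2.94]. Speed limits (rad/s): [2.57, 2.57, 3.14, 3.14, 3.14, 3.14, 3.14].

## Interface

Orientations are given as [roll, pitch, yaw] about the fixed x, y, z axes, in that order (R = Rz(yaw) Ry(pitch) Rx(roll)).
In Python, from cell import read_state, cams, order, ctrl gives the robot as it stands.
- The arm moves only by the tool move_arm, never from a script. Its argument "targets" is text: rows parted by semicolons, each of 7 numbers parted by spaces: the gripper's target within -1 to 1 (fully open at 1, half-way at 0, shut at -1), then the shift along the tool's x, y, z in cm, then the turn, a rotation vector about the tool's x, y, z in degrees. A call has 1 to 5 rows; each row shifts and turns the commanded pose from where the row before left it, along the tool's axes as they then stand; what a row does not reach is not made up. A row lasts 1/12 s, in which the tool goes at most 41.7 mm and 7.16 degrees, less where a joint would pass 70% of its speed; a pose out of reach is approached as far as the arm can. A call with a gripper value outside its range is refused whole. The fingers move at their own pace and stop on an object; the grip force is fixed at half the most. Time passes only in rows, so rows that do not move let the fingers close. It gives the time, the measured TCP pose, the force, the opening and the grip force at its end, in the units of the state.
- read_state(): the state, without advancing time (a new reading comes with each control period).
- cams.get_image(name): name is "side" or "top"; returns a dict with "color" (384x512x3 uint8, red, green, blue), "fovy" (degrees; the focal length in pixels is half the picture's height over the tangent of half this angle, whatever the lens; pixels are square), "cx", "cy" (the principal point, pixels), "rvec" (rotation vector, rad) and "tvec" (3), from world to camera coordinates, as OpenCV has them. Camera axes: x right, y down, z forward; pixel columns grow to the right and rows downward; lengths in mm; the calibration is good to about 2 mm. A picture is of the moment at which its call begins. There is no depth.
- order.finish_job(): hands the job in; it is judged then, once.
The state is a dict: "clock": time; "qpos": joint angles; "qd": joint speeds; "tau": joint torques, N m; "eef_pos": TCP position; "tool_rot": TCP orientation; "force": force on the tool from outside, world axes, zero at the start; "torque": the same for the moment, N m; "width": finger opening in mm; "gripper_force": force on a finger pad.
Only numpy, scipy, OpenCV 4.12 (cv2) and the standard library are available. Lean on these libraries where they do the work, as an engineer would, in place of code of your own. Each camera call takes 0.05 s, during which the arm holds its last target. There are 200 camera calls.

## Task

Get argon flowing through the torch line: with a fingertip, push the gas unit's valve lever round until the valve is fully open (lever in line with its pipe), then reach into the deep round well on top of the unit and press the sunken purge key right to the bottom. Keep it held down: the program finishes while the finger is still holding the key at the bottom. Push, never pinch, the lever; do not press the purge key before the valve is open, leave the raised key alone, and leave everything lying about on the bench where it is.

Things in the scene. Friction and masses are not known exactly. Their poses are not given: they have to be found in the camera images.
- unit: torch-gas unit bolted to the bench: foot plate 100 x 250 mm (long along its y) with three grey modules 72 x 72 mm at y = -72, 0, 72 mm, flat tops 86 mm up. Which is where varies: deep well, raised key 8 mm proud, gauge 12 mm proud. Brass pipe with valve out of its right end (down into the bench at y = -240), a short one at the left (y = 140). Origin: plate centre, on the bench; x away from the robot, y left
- valve_stem (a point): the pivot of the valve lever, on its vertical axis, at the lever's mid-height 78 mm above the bench; 170 mm to the right of the unit's middle and 20 mm behind it; axes as the unit's
- lever_grip (a point): middle of the black grip of the valve lever, 77 mm from the pivot, 78 mm above the bench. The grip is 70 mm long (42 to 112 mm from the pivot), 22 mm wide, 10 mm high, with free space above, below and to both sides. The point's x axis runs from the grip back to the pivot, z is up
- valve_lever (a joint): angle of the valve lever (rad): 0 shut, pointing along the unit's -x (to the robot, across the pipe); 1.57 fully open, against its stop, pointing along the unit's -y (right, over its pipe). Starts between 0 and 0.4. Turns anticlockwise seen from above, friction 0.25 N m (about 3 N at the grip), stays where it is left
- purge_well (a point): centre of the mouth of the well in the purge module, 86 mm above the bench, axes as the unit's. The well is round, straight down, 49 mm across and 36 mm deep, with a steel ring 1.5 mm high round its mouth
- purge_face (a point): centre of the top face of the purge key, which moves with the key: 21 mm below the mouth of the well when not pressed. The key is a black disc 28 mm across in the middle of the well
- purge_key (a joint): how far the purge key is pressed (m): 0 released, 0.006 at the bottom. Spring-loaded: it starts to move at about 1.4 N, needs about 4.5 N at the bottom, and springs back when let go
- coolant_face (a point): centre of the top face of the coolant-test key, a black disc 31 mm across that stands 8 mm proud of the top of its module (94 mm above the bench). Not to be pressed
- coolant_key (a joint): how far the coolant-test key is pressed (m): 0 released, 0.006 at the bottom. Must stay released
- tube_mid (a point): a 25 mm square steel tube offcut, 170 mm long, lying on the bench in front of the unit (this point: its middle, 12.5 mm up). To be left alone
- cup_small_mid (a point): the smaller pink ceramic torch nozzle, 25 mm across, 46 mm tall, standing on the bench near the unit's front right corner, beside where the valve lever points when shut (this point: half-way up). To be left alone
- cup_large_mid (a point): the larger pink ceramic torch nozzle, 31 mm across, 46 mm tall, standing behind the unit (this point: half-way up). To be left alone
- cap_mid (a point): a wheel's aluminium centre cap, 64 mm across, 17 mm high, lying on the bench to the right of the lever (this point: 8 mm up). To be left alone
- brush: a wire brush with a wooden handle, 220 mm long, lying on the far part of the bench. To be left alone
- hammer: a hammer lying on the bench to the left. To be left alone
- spray: a closed grey bottle, 52 mm across, 120 mm tall, standing behind the unit to the left (origin: centre of its underside). To be left alone

How it is judged:
By the outcome, as a careful person would: the job done as asked, in the order asked, and still so for the second after the job is handed in, while the arm keeps its last pose, push and grip.
It also fails if it takes over 48 s, if anything falls off the work surface, if the arm or the gripper's body presses on something with over 40 N, if the wrist force passes 120 N, or if a joint passes its speed limit or range.

## Working session

There is one attempt and no reset: what is moved stays moved. The work goes in short steps, Python scripts to look and compute and a tool call to move; the robot and the scene stay as the last step left them, time stands still between calls to the robot, and variables do not carry over. Pictures are saved under pics/ and viewed, at most 10 in all, crops included, and the job is handed in when it is done.

Besides the shell and the picture viewer there is one more tool, called as name(argument=value, ...) on one line, values as JSON. move_arm: Moves the arm, as the interface text tells. Its arguments: {"type":"object","properties":{"targets":{"type":"string"}},"required":["targets"]}

```bash
mkdir -p pics; cat > h.py <<'E'
import numpy as np, cv2
from cell import read_state, cams, order, ctrl
def K(d):
    f=d["color"].shape[0]/2/np.tan(np.radians(d["fovy"])/2)
    return np.array([[f,0,d["cx"]],[0,f,d["cy"]],[0,0,1]])
def ray(d,u,v):
    R,_=cv2.Rodrigues(np.array(d["rvec"],float)); t=np.array(d["tvec"],float).ravel()
    return -R.T@t, R.T@np.linalg.inv(K(d))@np.array([u,v,1.])
def onz(d,u,v,z):
    c,r=ray(d,u,v); return c+r*(z-c[2])/r[2]
def proj(d,p):
    return cv2.projectPoints(np.array(p,float).reshape(-1,3),np.array(d["rvec"],float),np.array(d["tvec"],float),K(d),None)[0].reshape(-1,2)
def save(d,n,box=None,s=1.5):
    im=d["color"][...,::-1]
    if box: x0,y0,x1,y1=box; im=im[y0:y1,x0:x1]
    cv2.imwrite("pics/"+n,cv2.resize(im,None,fx=s,fy=s,interpolation=cv2.INTER_CUBIC))
E
python3 - <<'E'
from h import *
s=read_state(); print(s)
for n in("top","side"):
    d=cams.get_image(n); save(d,n+"0.png"); print(n,{k:d[k] for k in d if k!="color"}, ray(d,256,192)[0])
E
```

```text
{'clock': 0.0, 'qpos': array([-1.32978348,  0.62936358,  0.03844506,  1.51837749, -0.02701721,
        0.99630393, -0.01999263]), 'qd': array([-0.0023948 ,  0.0016641 , -0.00022034,  0.0005056 , -0.00025136,
       -0.00035646,  0.00126158]), 'tau': array([-2.09319915e-04, -5.63411021e+01,  1.22652289e+00, -1.93443114e+01,
        1.10809982e-02,  1.04328868e-02,  1.27588888e-05]), 'eef_pos': array([196.0923154 , 619.05033416, 230.37480379]), 'tool_rot': array([-3.13965835e+00,  1.41252254e-05,  2.83477509e+00]), 'force': array([-0.47397916, -0.52276373, -0.15556399]), 'torque': array([-0.03179803, -0.02560233,  0.00276086]), 'gripper_force': 0.0, 'width': 85.36647627545038}
top {'fovy': 56.30760525166277, 'cx': 254.20339101939297, 'cy': 190.90020560403303, 'rvec': array([ 2.1291155 , -2.12975254,  0.15895172]), 'tvec': array([ 151.63012649,  592.1863907 , 1082.30759604])} [ 407.91534001  135.01996537 1166.37936941]
side {'fovy': 48.68556855751075, 'cx': 258.9311190769268, 'cy': 187.2172243593492, 'rvec': array([ 2.22093605, -0.20125486,  0.12284053]), 'tvec': array([-554.36267593,  200.6726153 , 1009.66757225])} [ 403.80238129 -766.92740378  784.71783186]
```

View pics/top0.png

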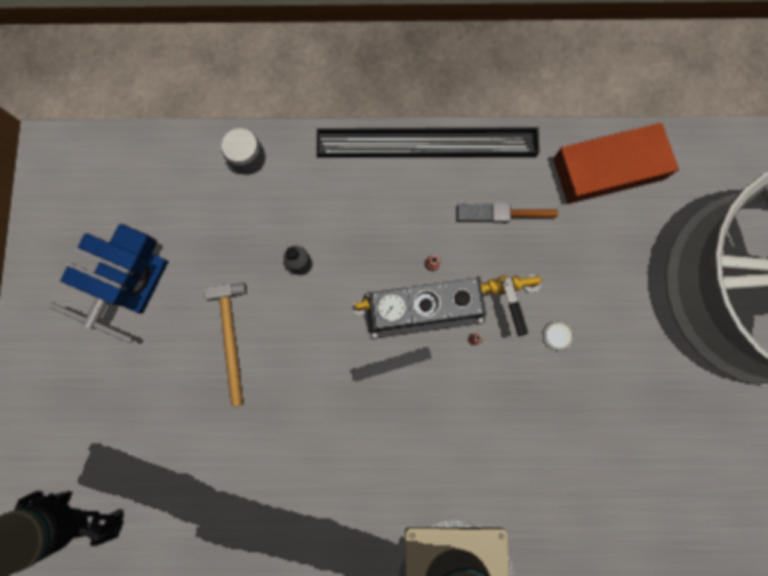

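View pics/side0.png

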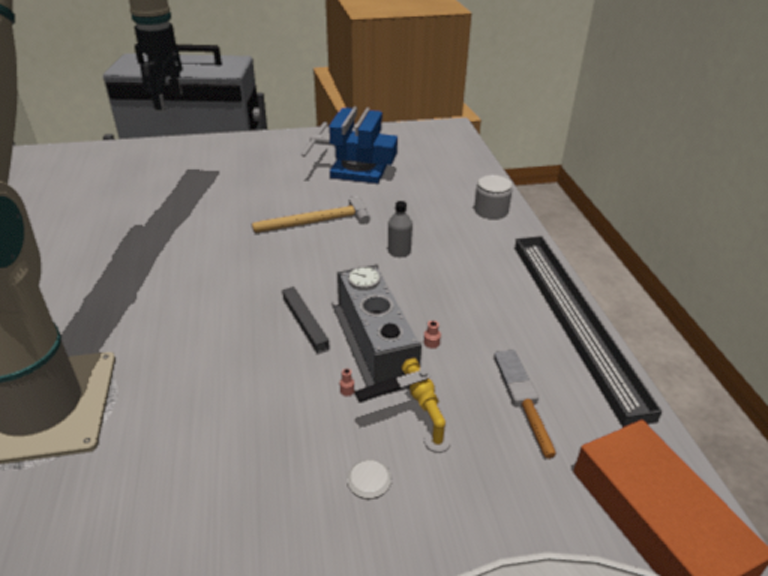

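The top view shows the gauge at (392,307), the well with its bright ring at (426,303), the raised key at (462,298), and the lever from its pivot at (511,285) to the grip at (517,318), in 1.5x pixels. The nozzles are at (475,339) and (432,263). I'll zoom in on both views.

```bash
python3 - <<'E'
from h import *
a=cams.get_image("top");b=cams.get_image("side")
def crop(d,x0,y0,w,h,s): return cv2.resize(d["color"][y0:y0+h,x0:x0+w,::-1],None,fx=s,fy=s,interpolation=cv2.INTER_CUBIC)
A=crop(a,230,165,150,75,5);B=crop(b,215,170,150,75,5)[:, :]
B=crop(b,215,165,100,140,4)
cv2.imwrite("pics/a1.png",A);cv2.imwrite("pics/b1.png",B)
# dark grip contours
g=cv2.cvtColor(a["color"],cv2.COLOR_RGB2GRAY);hsv=cv2.cvtColor(a["color"],cv2.COLOR_RGB2HSV)
for thr in(35,50):
  m=np.zeros_like(g);m[165:240,230:380]=(g[165:240,230:380]<thr)*255
  for c in cv2.findContours(m,0,1)[0]:
    if cv2.contourArea(c)>15: print(thr,cv2.contourArea(c),cv2.minAreaRect(c))
pm=cv2.inRange(hsv,(0,60,50),(10,200,255));pm[:150]=0
for c in cv2.findContours(pm,0,1)[0]:
    if cv2.contourArea(c)>15:
        (u,v),r=cv2.minEnclosingCircle(c);print("pink",u,v,r,onz(a,u,v,30).round())
E
```

```text
50 60.0 ((275.47857666015625, 216.30117797851562), (63.88841247558594, 14.927961349487305), 5.617580890655518)
50 95.5 ((345.0504455566406, 212.33486938476562), (20.78483009338379, 5.651175498962402), 73.3007583618164)
50 21.5 ((283.2500305175781, 203.25006103515625), (4.949747085571289, 5.656853675842285), 45.0)
50 45.0 ((307.5, 198.5), (7.0, 7.0), 90.0)
pink 316.5 225.5 3.8079864978790283 [485. -45.  30.]
pink 288.4272766113281 174.75454711914062 4.964249134063721 [648.  41.  30.]
```

View pics/a1.png

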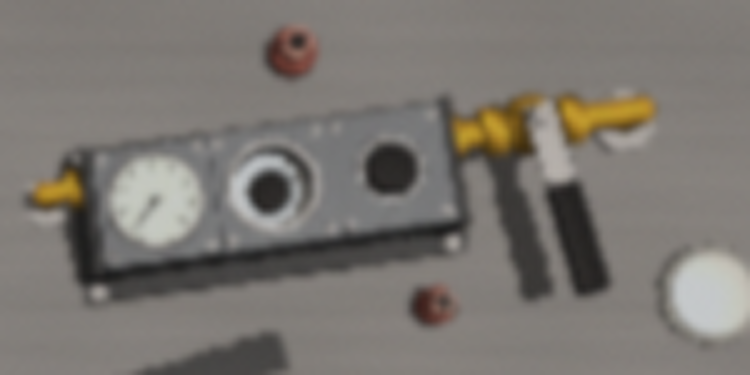

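View pics/b1.png

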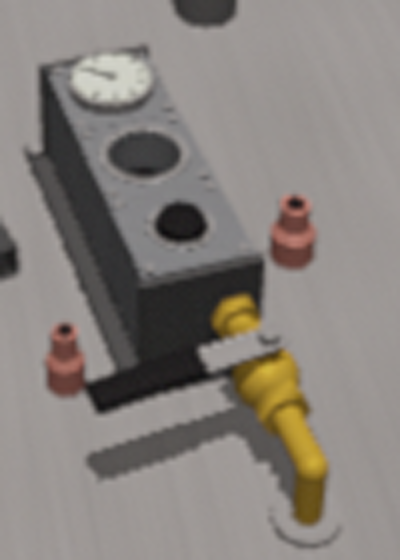

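Crop pixels: in the top view (5x, offset 230,165) the gauge is (156,200), well (273,187), raised key (390,168), pivot (541,113), grip middle (579,238). In the side view (4x, offset 215,165) the gauge is (111,80), well (145,155), raised key (181,222), pivot (268,340).

```bash
python3 - <<'E'
from h import *
a=cams.get_image("top");b=cams.get_image("side")
T=lambda x,y,z:onz(a,230+(x+.5)/5-.5,165+(y+.5)/5-.5,z)
S=lambda x,y,z:onz(b,215+(x+.5)/4-.5,165+(y+.5)/4-.5,z)
pts={"gauge":((156,200),(111,80),98),"well":((273,187),(145,155),87),"cool":((390,168),(181,222),94),"piv":((541,113),(268,340),82),"grip":((579,238),(150,377),82),"cupS":((440,300),(65,330),46),"cap":((712,293),None,17),"tip":((593,293),(97,400),80)}
for n,(t,s,z) in pts.items(): print(n,T(*t,z).round(1),S(*s,z).round(1) if s else "")
E
```

```text
gauge [542.6 130.9  98. ] [541.7 124.7  98. ]
well [551.8  60.   87. ] [552.8  56.9  87. ]
cool [562.4 -10.1  94. ] [561.9 -17.4  94. ]
piv [ 598.  -104.7   82. ] [ 594.5 -111.1   82. ]
grip [ 521.2 -124.8   82. ] [ 523.3 -127.4   82. ]
cupS [486.3 -45.7  46. ] [485.7 -48.5  46. ]
cap [ 492.8 -223.3   17. ] 
tip [ 488.2 -132.3   80. ] [ 491.9 -137.3   80. ]
```

move_arm(targets="-1 0 0 0 0 0 -5.9;-1 0 0 0 0 0 -5.9;-1 0 0 0 0 0 -5.8;-1 -3 -2.5 0 0 0 0;-1 -3 -2.5 0 0 0 0")

```text
clock: 0.72
eef_pos: [254.0, 570.8, 231.0]
tool_rot: [3.14, -0.002, -3.135]
force: [1.3, 0.4, -0.3]
width: 25.0
gripper_force: 0.0
```

move_arm(targets="-1 -2.5 -3 0 0 0 0;-1 -2.5 -3 0 0 0 0;-1 -2.5 -3 0 0 0 0;-1 -2.5 -3 0 0 0 0;-1 -2.5 -3 0 0 0 0")

```text
clock: 1.13
eef_pos: [382.3, 418.1, 231.4]
tool_rot: [3.141, 0.0, -3.141]
force: [0.2, -0.8, -0.1]
width: 0.2
gripper_force: 0.0
```

move_arm(targets="-1 -1 -3.6 0 0 0 0;-1 -1 -3.6 0 0 0 0;-1 -1 -3.6 0 0 0 0;-1 -1 -3.6 0 0 0 0;-1 -1 -3.6 0 0 0 0")

```text
clock: 1.55
eef_pos: [431.7, 238.0, 231.5]
tool_rot: [3.141, 0.0, -3.141]
force: [1.1, 0.1, -0.6]
width: 0.1
gripper_force: 0.0
```

move_arm(targets="-1 -1 -3.6 0 0 0 0;-1 -1 -3.6 0 0 0 0;-1 -1 -3.6 0 0 0 0;-1 -1 -3.6 0 0 0 0;-1 -1 -3.6 0 0 0 0")

```text
clock: 1.97
eef_pos: [481.8, 58.0, 231.5]
tool_rot: [3.141, 0.001, -3.141]
force: [0.8, 1.3, -0.5]
width: -0.2
gripper_force: 0.0
```

move_arm(targets="-1 -1 -3 0 0 0 0;-1 -1 -3 0 0 0 0;-1 -1 -3 0 0 0 0;-1 -1 -3 0 0 0 0;-1 0 0 0 0 0 0")

```text
clock: 2.38
eef_pos: [523.1, -68.2, 231.5]
tool_rot: [-3.137, 0.002, 3.133]
force: [0.6, -1.3, 0.4]
width: -0.4
gripper_force: 0.0
```

move_arm(targets="-1 0 -2 0 0 0 0;-1 0 0 3.5 0 0 0;-1 0 0 3.5 0 0 0;-1 0 0 3.5 0 0 0;-1 0 0 0 0 0 0")

```text
clock: 2.8
eef_pos: [517.0, -79.6, 120.9]
tool_rot: [3.14, -0.011, -3.141]
force: [-1.1, 0.3, 0.3]
width: -0.0
gripper_force: 0.0
```

```bash
python3 - <<'E'
from h import *
a=cams.get_image("top");b=cams.get_image("side")
A=cv2.resize(a["color"][150:260,270:400,::-1],None,fx=4,fy=4,interpolation=2)
B=cv2.resize(b["color"][160:300,215:315,::-1],None,fx=2.5*1.257,fy=440/140,interpolation=2)[:, :280]
cv2.imwrite("pics/c1.png",np.hstack([A,B[:440]]));print(read_state()["eef_pos"])
E
```

```text
[520.93408108 -80.02714392 125.98999879]
```

View pics/c1.png

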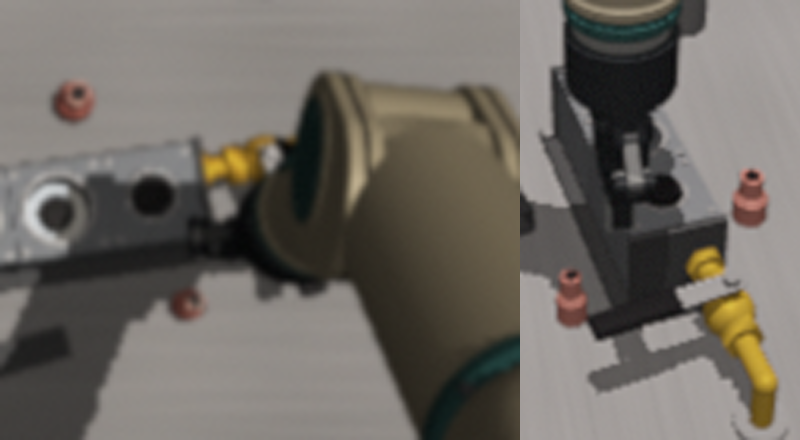

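Side view: the closed fingertips at (622,220) are above the right end of the unit, left of the lever. The top view is hidden by the arm. I'll shift right a little and go down beside the grip.

move_arm(targets="-1 0 -0.8 0 0 0 0;-1 0 0 2 0 0 0;-1 0 0 2 0 0 0;-1 0 0 2 0 0 0;-1 0 0 0 0 0 0")

```text
clock: 3.32
eef_pos: [521.3, -88.8, 66.0]
tool_rot: [-3.141, -0.001, -3.142]
force: [-0.3, 0.6, -0.2]
width: -0.2
gripper_force: 0.0
```

move_arm(targets="-1 0.8 -1.3 0 0 0 0;-1 -0.1 -0.8 0 0 0 0;-1 -0.1 -0.8 0 0 0 0;-1 -0.1 -0.8 0 0 0 0;-1 0 0 0 0 0 0")

```text
clock: 3.73
eef_pos: [518.4, -127.1, 67.8]
tool_rot: [-3.14, 0.004, 3.14]
force: [-0.5, 0.1, -0.1]
width: -0.2
gripper_force: 0.4
```

move_arm(targets="-1 -0.2 -1 0 0 0 0;-1 -0.3 -1.0 0 0 0 0;-1 -0.7 -0.9 0 0 0 0;-1 -0.7 -0.9 0 0 0 0;-1 0 0 0 0 0 0")

```text
clock: 4.15
eef_pos: [536.8, -165.2, 66.9]
tool_rot: [-3.14, 0.002, 3.14]
force: [0.3, -0.6, 0.6]
width: 0.3
gripper_force: 0.0
```

```bash
python3 - <<'E'
from h import *
b=cams.get_image("side"); save(b,"d1.png",(200,150,340,300),4);s=read_state();print(s["eef_pos"],s["force"])
E
```

```text
[ 536.22842585 -164.83748855   66.86291663] [ 0.19795453  0.12438074 -0.35621092]
```

View pics/d1.png

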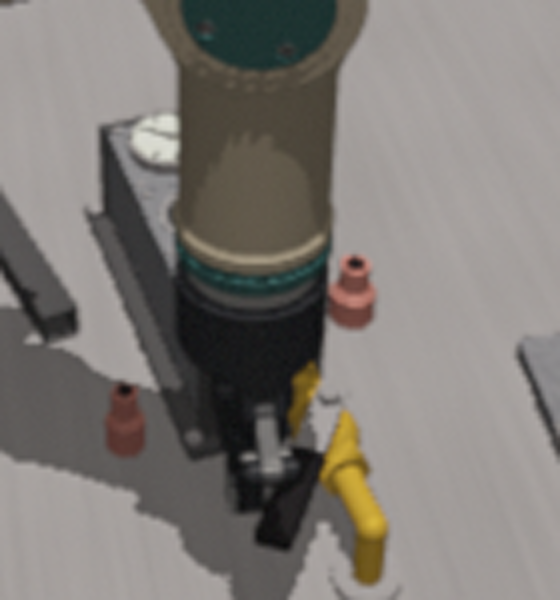

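The lever is following the finger: its grip runs from (310,455) to (275,545), with the fingertips against its left side. I'll continue the arc.

move_arm(targets="-1 -0.9 -0.8 0 0 0 0;-1 -0.9 -0.7 0 0 0 0;-1 -0.8 -0.4 0 0 0 0;-1 -0.8 -0.3 0 0 0 0;-1 0 0 0 0 0 0")

```text
clock: 4.62
eef_pos: [570.3, -185.5, 66.3]
tool_rot: [-3.141, 0.0, -3.141]
force: [-1.0, 0.7, -0.7]
width: 0.0
gripper_force: 0.2
```

move_arm(targets="-1 -0.6 -0.1 0 0 0 0;-1 -0.5 -0.1 0 0 0 0;-1 -0.3 0 0 0 0 0;-1 0 0 0 0 0 0")

```text
clock: 4.95
eef_pos: [584.1, -187.3, 66.3]
tool_rot: [-3.141, 0.001, -3.141]
force: [-2.9, 1.1, -0.5]
width: 0.0
gripper_force: 0.8
```

Edge on until the stop shows in the force.

move_arm(targets="-1 -0.3 0 0 0 0 0;-1 0 0 0 0 0 0;-1 0 0 0 0 0 0")

```text
clock: 5.2
eef_pos: [585.7, -187.4, 66.2]
tool_rot: [-3.142, -0.002, -3.141]
force: [-5.3, 1.6, 1.1]
width: -0.3
gripper_force: 2.3
```

move_arm(targets="-1 -0.3 0 0 0 0 0;-1 0 0 0 0 0 0;-1 0 0 0 0 0 0")

```text
clock: 5.45
eef_pos: [585.9, -187.3, 66.0]
tool_rot: [3.141, -0.007, 3.141]
force: [-10.4, 1.0, 5.9]
width: -0.3
gripper_force: 5.0
```

move_arm(targets="-1 -0.3 0 0 0 0 0;-1 0 0 0 0 0 0;-1 0 0 0 0 0 0")

```text
clock: 5.7
eef_pos: [586.0, -187.3, 65.7]
tool_rot: [3.14, -0.013, 3.141]
force: [-15.1, 1.9, 10.0]
width: 0.5
gripper_force: 7.5
```

move_arm(targets="-1 2 0 0 0 0 0;-1 2.5 0 0 0 0 0;-1 0 0 -3 0 0 0;-1 0 0 -4 0 0 0;-1 0 0 -3 0 0 0")

```text
clock: 6.12
eef_pos: [549.7, -188.1, 169.0]
tool_rot: [-3.14, 0.005, 3.141]
force: [2.2, 0.2, 0.8]
width: 0.0
gripper_force: 0.0
```

move_arm(targets="-1 2 4 0 0 0 0;-1 2 4 0 0 0 0;-1 2 4 0 0 0 0;-1 0 4 0 0 0 0;-1 0 0 0 0 0 0")

```text
clock: 6.53
eef_pos: [493.1, -25.9, 167.4]
tool_rot: [3.136, 0.005, -3.13]
force: [0.3, -0.0, 0.2]
width: 0.1
gripper_force: 0.0
```

```bash
python3 - <<'E'
from h import *
a=cams.get_image("top");b=cams.get_image("side")
A=cv2.resize(a["color"][150:260,250:380,::-1],None,fx=4,fy=4,interpolation=2)
B=cv2.resize(b["color"][160:300,235:325,::-1],None,fx=440/140,fy=440/140,interpolation=2)[:, :280]
cv2.imwrite("pics/e1.png",np.hstack([A,B[:440]]));print(read_state()["eef_pos"])
P=np.array([595.7,-108]);u=np.array([.139,-.99])
for r in(42,77,112): print(r,[(proj(d,[*(P+u*r),82])[0]-o)*4/q for d,o,q in((a,(250,150),1),(b,(235,160),4*140/440))])
E
```

```text
[493.97376195 -33.3595194  167.24385059]
42 [array([409.90904839, 144.11495685]), array([168.77686661, 319.53479121])]
77 [array([455.11565981, 137.77591586]), array([187.9467664 , 355.97065079])]
112 [array([500.29845722, 131.44021416]), array([208.24507716, 394.5512594 ])]
```

View pics/e1.png

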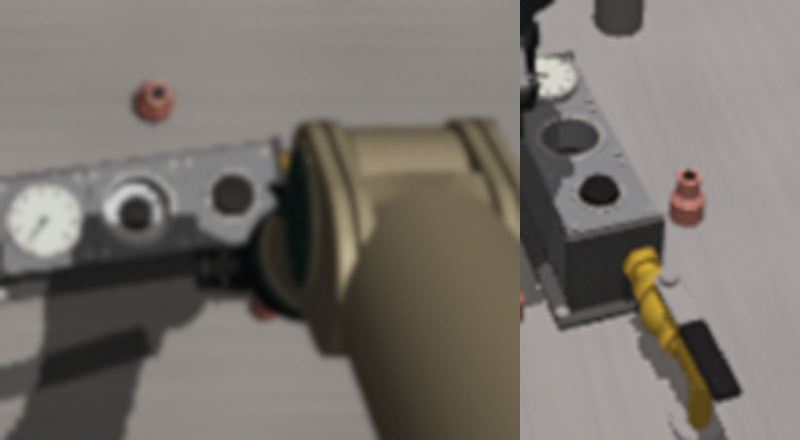

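move_arm(targets="-1 -2 3 0 0 0 0;-1 -2 3 0 0 0 0;-1 -1.8 3.2 0 0 0 0;-1 0 0 0 0 0 0;-1 0 0 0 0 0 0")

```text
clock: 7.05
eef_pos: [552.1, 57.5, 166.4]
tool_rot: [3.141, 0.003, -3.139]
force: [-0.3, -0.7, -0.6]
width: -0.2
gripper_force: 0.0
```

```bash
python3 - <<'E'
from h import *
a=cams.get_image("top");b=cams.get_image("side")
s=read_state()
A=cv2.resize(a["color"][150:260,250:380,::-1],None,fx=4,fy=4,interpolation=2)
B=cv2.resize(b["color"][160:300,225:315,::-1],None,fx=440/140,fy=440/140,interpolation=2)[:, :280]
cv2.imwrite("pics/f1.png",np.hstack([A,B[:440]]));print(s["eef_pos"],s["tool_rot"])
q=140/440
S=lambda x,y:onz(b,235+(x+.5)*q-.5,160+(y+.5)*q-.5,83)
d=S(207.5,393)-S(173.5,323.5);print("lever dir deg from unit -y:",np.degrees(np.arctan2(d[1],d[0]))+82,S(173.5,323.5),S(207.5,393))
print("tip px in side crop",(proj(b,s["eef_pos"])[0]-(225,160))/q+(520,0))
# grip contour, side view
g=cv2.cvtColor(b["color"],cv2.COLOR_RGB2GRAY);m=np.zeros_like(g);m[255:295,280:315]=(g[255:295,280:315]<55)*255
c=max(cv2.findContours(m,0,1)[0],key=cv2.contourArea);bx=cv2.boxPoints(cv2.minAreaRect(c));bx=[onz(b,*p,83)[:2].round(1) for p in bx];print(cv2.contourArea(c),bx)
E
```

```text
[550.16584045  54.35133835 166.23922606] [-3.14024409e+00  7.70533577e-04  3.13944523e+00]
lever dir deg from unit -y: -1.5264169777506993 [ 603.12716258 -153.53715146   83.        ] [ 610.36449382 -217.31983889   83.        ]
tip px in side crop [599.08278464  60.5110293 ]
204.0 [array([ 589.5, -156.7]), array([ 609.9, -147.8]), array([ 619.2, -217.2]), array([ 599.8, -225. ])]
```

View pics/f1.png

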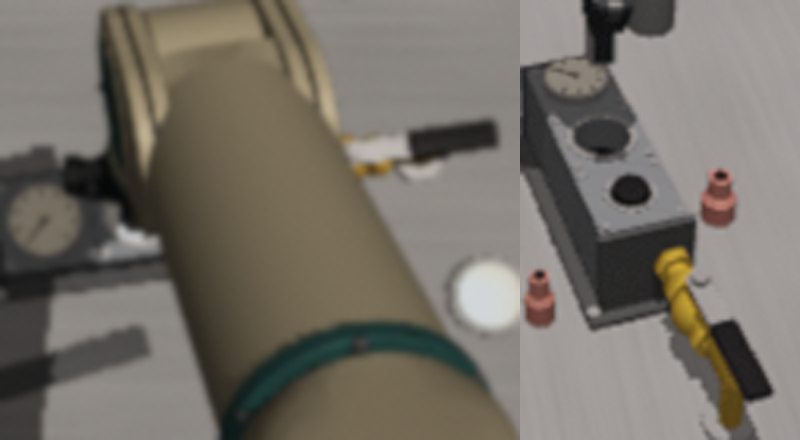

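The top view shows the lever over its pipe, grip from (412,140) to (497,133). The side view shows the fingertips at (600,55) over the well. I'll check the lever angle more exactly.

```bash
python3 - <<'E'
from h import *
a=cams.get_image("top");b=cams.get_image("side")
def fit(d,x0,y0,x1,y1,thr,z):
    g=cv2.cvtColor(d["color"],cv2.COLOR_RGB2GRAY);m=np.zeros_like(g);m[y0:y1,x0:x1]=(g[y0:y1,x0:x1]<thr)*255
    n,l,st,ct=cv2.connectedComponentsWithStats(m);i=1+st[1:,4].argmax()
    v,u=np.nonzero(l==i);w=np.array([onz(d,p,q,z)[:2] for p,q in zip(u,v)])
    L=cv2.fitLine(w.astype(np.float32),cv2.DIST_L2,0,.01,.01).ravel();print(thr,len(u),np.degrees(np.arctan(L[1]/L[0])),w.mean(0))
for t in(50,60,70): fit(a,345,172,385,195,t,83); fit(b,280,255,315,295,t,83)
# unit yaw: gauge/coolant known; brass pipe line for comparison
print(read_state()["eef_pos"])
E
```

```text
50 113 -78.89892 [ 605.85310385 -179.10074481]
50 222 -82.17672 [ 605.15546733 -188.02697857]
60 132 -79.61504 [ 605.72991994 -179.44732648]
60 240 -81.79472 [ 604.79498102 -187.69888172]
70 145 -78.43656 [ 605.66325314 -179.94800975]
70 289 85.99918 [ 602.40855213 -193.42290258]
[549.60056642  54.11506075 166.32323599]
```

The valve is open: the fits give -79° to -82°, against -82° expected. I'll let the arm settle and check the position before descending.

move_arm(targets="-1 0 0 0 0 0 0;-1 0 0 0 0 0 0;-1 0 0 0 0 0 0;-1 0 0 0 0 0 0")

```text
clock: 7.58
eef_pos: [549.5, 56.2, 166.4]
tool_rot: [-3.142, 0.0, 3.141]
force: [0.3, -0.3, 0.0]
width: 0.1
gripper_force: 0.0
```

move_arm(targets="-1 -0.25 0.25 0 0 0 0;-1 0 0 3 0 0 0;-1 0 0 3 0 0 0;-1 0 0 1 0 0 0;-1 0 0 0 0 0 0")

```text
clock: 8.0
eef_pos: [550.1, 59.1, 93.9]
tool_rot: [-3.141, -0.006, -3.141]
force: [-0.4, -0.2, 0.5]
width: -0.1
gripper_force: 0.0
```

```bash
python3 - <<'E'
from h import *
b=cams.get_image("side"); save(b,"g1.png",(215,140,315,240),5.5)
s=read_state();print(s["eef_pos"]);print("tip px",(proj(b,s["eef_pos"])[0]-(215,140))*5.5, "well",(proj(b,[552.3,58.5,87])[0]-(215,140))*5.5)
E
```

```text
[551.35648582  59.1461106   95.53355954]
tip px [193.43053661 331.77599494] well [195.57349197 346.55563768]
```

View pics/g1.png

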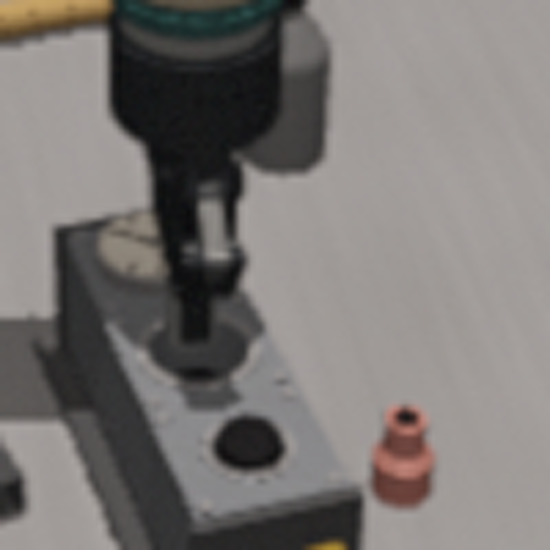

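The fingertip, with its lower end at (193,340), is over the well mouth. The mouth's centre is (198,347), and the gap around the finger is ample. Descending.

move_arm(targets="-1 -0.1 0 1 0 0 0;-1 0 0 1 0 0 0;-1 0 0 0.6 0 0 0;-1 0 0 0 0 0 0;-1 0 0 0 0 0 0")

```text
clock: 8.47
eef_pos: [552.9, 59.0, 70.1]
tool_rot: [-3.142, -0.001, -3.141]
force: [0.1, 0.3, -0.9]
width: 0.3
gripper_force: 0.0
```

move_arm(targets="-1 0 0 0.4 0 0 0;-1 0 0 0.4 0 0 0;-1 0 0 0 0 0 0;-1 0 0 0 0 0 0")

```text
clock: 8.8
eef_pos: [553.7, 59.2, 62.5]
tool_rot: [3.141, 0.001, -3.141]
force: [1.2, 0.4, 2.8]
width: 0.3
gripper_force: 1.2
```

move_arm(targets="-1 0 0 0.4 0 0 0;-1 0 0 0 0 0 0;-1 0 0 0 0 0 0")

```text
clock: 9.05
eef_pos: [553.7, 59.2, 59.0]
tool_rot: [3.141, 0.001, -3.141]
force: [-0.2, -0.6, 9.2]
width: 0.0
gripper_force: 4.1
```

move_arm(targets="-1 0 0 0.3 0 0 0;-1 0 0 0 0 0 0;-1 0 0 0 0 0 0")

```text
clock: 9.3
eef_pos: [553.8, 59.2, 58.6]
tool_rot: [3.141, 0.002, -3.141]
force: [-5.9, -0.6, 31.2]
width: 0.1
gripper_force: 15.4
```

move_arm(targets="-1 0 0 0.2 0 0 0;-1 0 0 0 0 0 0;-1 0 0 0 0 0 0")

```text
clock: 9.55
eef_pos: [553.8, 59.2, 58.3]
tool_rot: [3.141, 0.003, -3.142]
force: [-9.6, -0.7, 45.8]
width: -0.1
gripper_force: 22.9
```

The key is at the bottom, but that's harder than needed. I'll ease off while still holding it well down.

move_arm(targets="-1 0 0 -0.3 0 0 0;-1 0 0 0 0 0 0;-1 0 0 0 0 0 0;-1 0 0 0 0 0 0")

```text
clock: 9.88
eef_pos: [553.8, 59.2, 58.8]
tool_rot: [3.141, 0.002, -3.141]
force: [-4.1, -0.2, 22.7]
width: -0.2
gripper_force: 11.5
```

```bash
python3 - <<'E'
from h import *
s=read_state();print(s["eef_pos"],s["force"]);print(order.finish_job())
E
```

```text
[553.79765896  59.17519615  58.75265856] [-4.07673789 -0.23641169 22.74357946]
the job is handed in; nothing more can be done
None
```

I handed the job in at about 10 s: the valve lever is pushed to its stop in line with the pipe, and the finger is holding the purge key at the bottom with about 23 N; I peaked at about 46 N on the key before easing off.

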